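# Pack the titration carrier

## Task

Pack the aluminium carrier for one titration from the things standing beside it on the bench: stand the conical flask, the larger of the two beakers, the dropping bottle and the smaller of the two stoppers upright, each right down in the well that is sized for it, the largest well for the flask and so on down to the smallest for the stopper. Set the glass down rather than letting it drop, and leave the smaller beaker and the larger stopper standing where they are.

Things in the scene. Friction and masses are not known exactly. Their poses are not given: they have to be found in the camera images.
- flask: 100 ml conical flask of clear glass, 67 mm across at the base, 106 mm tall; its straight neck, 30 mm across, runs from 80 to 106 mm above the base and is the place to grip. Loose, 75 g. Origin: centre of its underside; z up along its axis; stands upright at the start.
- large_beaker: The larger of the two beakers on the front of the bench: clear glass, 52 mm across the body, 57 mm across the rim, 72 mm tall. Loose, 45 g; it bears a grip across the outside of the body. Origin: centre of its underside; z up along its axis; stands upright at the start.
- dropping_bottle: Amber glass dropping bottle with a pipette cap. Body 36 mm across up to its shoulder 70 mm above the base, or a little below; black collar 24 mm across from 70 to 84 mm; bulb 12 mm across, top at 116 mm. Rigid, loose, 95 g. Origin: centre of its underside; z up along its axis; stands upright at the start.
- small_stopper: The smaller of the two rubber stoppers: a cone 24 mm across its upper face, narrower below, 24 mm tall, wide end up. Loose, 20 g. Origin: centre of its underside; z up along its axis; stands upright at the start.
- holder_80: Fixed grey block 95 x 95 x 28 mm, one of four set two by two, in changing order, in an aluminium carrier tray (206 mm square, rim 23 mm high, low handle loops). Round well in the middle, 80 mm wide, 20 mm deep (floor 14 mm above the bench): for the conical flask, 4 mm chamfer at the mouth; block top 34 mm above the bench. Origin: centre of its underside, 6 mm above the bench; z up.
- holder_66: Fixed grey block 95 x 95 x 28 mm, one of four set two by two, in changing order, in an aluminium carrier tray (206 mm square, rim 23 mm high, low handle loops). Round well in the middle, 66 mm wide, 20 mm deep (floor 14 mm above the bench): for the larger beaker, 4 mm chamfer at the mouth; block top 34 mm above the bench. Origin: centre of its underside, 6 mm above the bench; z up.
- holder_48: Fixed grey block 95 x 95 x 28 mm, one of four set two by two, in changing order, in an aluminium carrier tray (206 mm square, rim 23 mm high, low handle loops). Round well in the middle, 48 mm wide, 20 mm deep (floor 14 mm above the bench): for the dropping bottle, 4 mm chamfer at the mouth; block top 34 mm above the bench. Origin: centre of its underside, 6 mm above the bench; z up.
- holder_34: Fixed grey block 95 x 95 x 28 mm, one of four set two by two, in changing order, in an aluminium carrier tray (206 mm square, rim 23 mm high, low handle loops). Round well in the middle, 34 mm wide, 10 mm deep (floor 24 mm above the bench): for the smaller stopper, 4 mm chamfer at the mouth; block top 34 mm above the bench. Origin: centre of its underside, 6 mm above the bench; z up.
- small_beaker: The smaller of the two beakers: clear glass, 45 mm across, 55 mm tall. Not part of the set; stays where it stands. Loose. Origin: centre of its underside; z up along its axis; stands upright at the start.
- large_stopper: The larger of the two rubber stoppers: 37 mm across its upper face, 28 mm tall, wide end up. Not part of the set; stays where it stands. Loose. Origin: centre of its underside; z up along its axis; stands upright at the start.
Things that resemble listed ones, but are neither listed nor needed, are in the scene too. What is shaped like the dropping_bottle but blue is not meant.

How it is judged:
By the outcome, as a careful person would: the job done as asked, in the order asked, and still so for the second after the job is handed in, with the robot touching nothing.
It also fails if it takes over 104 s, if anything falls off the work surface, if the arm or the gripper's body presses on something with over 40 N, if the wrist force passes 120 N, or if a joint passes its speed limit or range.

## Robot

A 6-joint arm with a two-finger parallel gripper is mounted at the origin on a cart in front of the work surface, level with it; the furniture and walls round the work are solid. World frame = base frame: x ahead of the robot, y to its left, z up, the work surface at z = 0. Lengths are in m, angles in rad, forces in N, time in s.
With the tool pointing down it reaches from about 0.35 to 0.85 m from the base axis. Payload 8.1 kg.
Tool frame: the origin (TCP) lies between the finger pads; the fingertips stand 11 mm ahead of it and the grasp point (between the pads) lies 8 mm behind it (robot.tips_ahead is the distance from the TCP to the fingertips, in m); z points along the fingers, y is the line along which they close (so a half turn about z gives the same grasp; the last joint's range is limited). The gripper opens to 93 mm and grips with 3 to 60 N. Pads are 15 mm wide; open, the fingers measure 128 mm over their backs; the gripper's body (75 mm by 188 mm) begins 65 mm behind the grasp point.
Start: joints at [1.147, 0.13, 1.488, -0, 1.523, -0.085], TCP at [0.199, 0.566, 0.23] pointing down, gripper open.
Joint ranges: [-2.96, 2.96], [-0.89, 2.26], [0.02, 2.5], [-1.34, 4.48], [0, 2.73], [-2.66, 2.66]. Speed limits (rad/s): [2.39, 2.39, 2.79, 3.14, 3.14, 3.14].

## Interface

Orientations are given as a rotation vector (axis times angle).
In Python, from plant import robot gives the robot as it stands. The module is installed in compiled form; this text tells all that it offers.
- The arm moves only by the tool move_arm, never from a script. Its argument "deltas" is one flat list of numbers, 7 for each row, row after row: the shift along the tool's x, y, z in m, then the turn, a rotation vector about the tool's x, y, z in rad, then the opening, from 0 (shut) to 1 (fully open). A call has 1 to 12 rows; each row is the pose to reach, as a shift and turn from the pose commanded when the call began, along the tool's axes at that moment; what a row does not reach only later rows make up. A row lasts 1/8 s, in which the tool goes at most 62.5 mm and 10.7 degrees, less where a joint would pass 70% of its speed; a pose out of reach is approached as far as the arm can. A call with a gripper value outside its range is refused whole. The fingers move at their own pace and stop on an object; "squeeze" is the grip in N (left out, the last holds). Time passes only in rows, so rows that repeat a pose let the fingers close. It gives the time, the measured TCP pose, the force, the opening and the grip force at its end, in the units of the state.
- robot.read_state(): the state, without advancing time (a new reading comes with each control period).
- robot.read_camera(name): name is "scene" or "side" or "wrist"; returns (picture, depth): 384x512x3 uint8, red, green, blue; 384x512 float32, m along the optical axis (not along the pixel's ray), 0 where there is no reading.
- robot.camera_model(name): a dict with "K" (3x3 intrinsics, pixels), "R" (3x3) and "t" (3): a world point X has camera coordinates R X + t; the wrist camera has in their place "tool_from_camera" (4x4, takes a point from camera to tool coordinates, whose origin is the TCP and whose axes are the flange's). Camera axes: x right, y down, z forward; pixel columns grow to the right and rows downward; lengths in m; the calibration is good to about 2 mm. A picture is of the moment at which its call begins: read the wrist's pose just before it. camera_model takes no time and is no camera call.
- robot.close_job(): hands the job in; it is judged then, once.
Trained networks look in the newest picture that a camera, given by its name, has taken for a name from the list of things; names that differ only in an ending like _2 or _b are one class to them, and where a whole thing is asked for, a point or a joint stands for the part that bears it (a point fixed in the world has none). Each returns a list of dicts, best first, with "confidence" (0 to 1); they miss things now and then, are a little off and sometimes report something else, mostly with a low value. They report only what shows in the picture. A call takes as long as a camera call. They do not tell look-alikes from the thing itself.
- robot.recognise(camera, label): "uv" ([column, row] in pixels, amid what is visible of it).
The state is a dict: "t": time; "q": joint angles; "dq": joint speeds; "joint_torque": joint torques, N m; "tool_pos": TCP position; "orientation": TCP orientation; "force": force on the tool from outside, world axes, zero at the start; "wrist_torque": the same for the moment, N m; "opening": finger opening in m; "gripper_force": force on a finger pad.
Only numpy, scipy, OpenCV 4.12 (cv2) and the standard library are available. Lean on these libraries where they do the work, as an engineer would, in place of code of your own. Each camera call takes 0.05 s, during which the arm holds its last target. There are 200 camera calls.

## Working session

There is one attempt and no reset: what is moved stays moved. The work goes in short steps, Python scripts to look and compute and a tool call to move; the robot and the scene stay as the last step left them, time stands still between calls to the robot, and variables do not carry over. Pictures are saved under pics/ and viewed, at most 16 in all, crops included, and the job is handed in when it is done.

Besides the shell and the picture viewer there is one more tool, called after ">>>" in YAML: its name, and indented under it one key for each argument. move_arm: Moves the arm, as the interface text tells. Its arguments: {"type":"object","properties":{"deltas":{"type":"array","items":{"type":"number"}},"squeeze":{"type":"number"}},"required":["deltas"]}

```bash
mkdir -p pics
cat > h.py <<'E'
import numpy as np, cv2
from scipy.spatial.transform import Rotation as Ro
from plant import robot
def cam(n):
    s=robot.read_state(); p,d=robot.read_camera(n); m=robot.camera_model(n); K=np.array(m["K"])
    if n=="wrist":
        T=np.eye(4);T[:3,:3]=Ro.from_rotvec(s["orientation"]).as_matrix();T[:3,3]=s["tool_pos"]
        T=T@np.array(m["tool_from_camera"])
    else:
        R=np.array(m["R"]);T=np.eye(4);T[:3,:3]=R.T;T[:3,3]=-R.T@np.array(m["t"])
    return p,d,K,T
def cloud(d,K,T):
    v,u=np.mgrid[:d.shape[0],:d.shape[1]]
    c=np.stack([(u-K[0,2])/K[0,0]*d,(v-K[1,2])/K[1,1]*d,d],-1)
    return c@T[:3,:3].T+T[:3,3]
def ray(u,v,z,K,T):
    r=T[:3,:3]@np.array([(u-K[0,2])/K[0,0],(v-K[1,2])/K[1,1],1]);o=T[:3,3]
    return o+r*(z-o[2])/r[2]
def save(n,p): cv2.imwrite("pics/"+n,cv2.cvtColor(p,cv2.COLOR_RGB2BGR))
E
python3 - <<'E'
from h import *
s=robot.read_state();print(s["t"],s["tool_pos"],s["orientation"],s["opening"])
names="flask large_beaker dropping_bottle small_stopper holder_80 holder_66 holder_48 holder_34 small_beaker large_stopper".split()
for c in("scene","side"):
    p,d,K,T=cam(c);save(c+"0.png",p);W=cloud(d,K,T);print(c,T[:3,3].round(2))
    for n in names:
        print(n,[( [int(x) for x in r["uv"]],round(r["confidence"],2),W[int(r["uv"][1]),int(r["uv"][0])].round(3).tolist()) for r in robot.recognise(c,n)[:4]])
E
```

```text
0.0 [0.19915871 0.56540589 0.22860286] [-5.29509060e-01 -3.09619862e+00  2.76241962e-03] 0.09308703743854098
scene [ 0.12 -0.65  0.47]
flask [([172, 174], 0.64, [0.413, 0.335, 0.047])]
large_beaker [([188, 191], 0.79, [0.416, 0.227, 0.045])]
dropping_bottle [([357, 220], 0.84, [0.678, -0.054, 0.044]), ([271, 172], 0.68, [0.641, 0.236, 0.049]), ([206, 171], 0.56, [0.51, 0.349, 0.033])]
small_stopper [([236, 171], 0.44, [0.597, 0.349, 0.018])]
holder_80 [([229, 215], 0.89, [0.471, 0.123, 0.02]), ([248, 237], 0.89, [0.464, 0.018, 0.022]), ([291, 232], 0.69, [0.56, 0.01, 0.013])]
holder_66 [([229, 215], 0.89, [0.471, 0.123, 0.02]), ([248, 237], 0.89, [0.464, 0.018, 0.022]), ([291, 232], 0.69, [0.56, 0.01, 0.013])]
holder_48 [([229, 215], 0.89, [0.471, 0.123, 0.02]), ([248, 237], 0.89, [0.464, 0.018, 0.022]), ([291, 232], 0.69, [0.56, 0.01, 0.013])]
holder_34 [([229, 215], 0.89, [0.471, 0.123, 0.02]), ([248, 237], 0.89, [0.464, 0.018, 0.022]), ([291, 232], 0.69, [0.56, 0.01, 0.013])]
small_beaker [([209, 171], 0.55, [0.518, 0.349, 0.032])]
large_stopper [([231, 183], 0.75, [0.54, 0.259, 0
[... 618 characters left out ...]
_66 [([271, 175], 0.91, [0.563, 0.078, 0.013]), ([303, 180], 0.89, [0.473, 0.076, 0.012]), ([281, 154], 0.74, [0.567, -0.037, 0.02]), ([315, 163], 0.71, [0.46, -0.011, 0.022])]
holder_48 [([271, 175], 0.91, [0.563, 0.078, 0.013]), ([303, 180], 0.89, [0.473, 0.076, 0.012]), ([281, 154], 0.74, [0.567, -0.037, 0.02]), ([315, 163], 0.71, [0.46, -0.011, 0.022])]
holder_34 [([271, 175], 0.91, [0.563, 0.078, 0.013]), ([303, 180], 0.89, [0.473, 0.076, 0.012]), ([281, 154], 0.74, [0.567, -0.037, 0.02]), ([315, 163], 0.71, [0.46, -0.011, 0.022])]
small_beaker [([253, 230], 0.79, [0.524, 0.348, 0.025])]
large_stopper [([261, 213], 0.65, [0.529, 0.274, 0.021]), ([297, 239], 0.38, [0.416, 0.377, 0.047])]
```

```bash
sleep 1; ls pics
```

```text
scene0.png
side0.png
```

View pics/scene0.png

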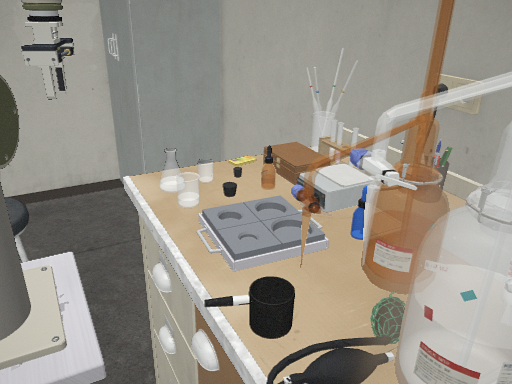

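View pics/side0.png

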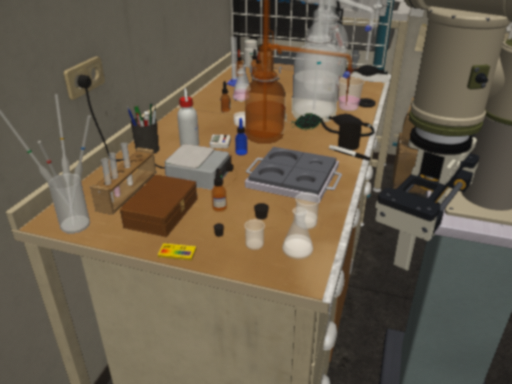

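The pictures show these candidates (scene pixels):
- **Flask:** (171,175).
- **Beakers:** large (188,192), small (206,170).
- **Stoppers:** large (230,188), small (238,172).
- **Bottles:** amber (268,170). The blue look-alike is at (358,220), and a second brown bottle stands far back (side 225,100).
- **Tray:** around (262,228), with the wells still to be sorted by size.

Next I check for tall obstacles, then take a crop.

```bash
python3 - <<'E'
from h import *
for c in("scene","side"):
    p,d,K,T=cam(c);W=cloud(d,K,T)
    m=(d>0)&(W[...,2]>.1)&(W[...,0]>.25)&(W[...,0]<.85)&(W[...,1]>-.3)&(W[...,1]<.55)
    q=W[m]; 
    from collections import defaultdict
    D=defaultdict(list)
    for x in q:D[(round(x[0]/.06)*.06,round(x[1]/.06)*.06)].append(x[2])
    print(c,{(round(k[0],2),round(k[1],2)):(len(v),round(min(v),2),round(max(v),2)) for k,v in D.items() if len(v)>4})
E
python3 - <<'E'
import cv2
a=cv2.imread('pics/scene0.png')[135:275,140:380];cv2.imwrite('pics/crop0.png',cv2.resize(a,None,fx=3.2,fy=3.2,interpolation=2))
E
```

```text
scene {(0.66, -0.18): (3331, np.float64(0.17), np.float64(0.46)), (0.6, -0.18): (1404, np.float64(0.1), np.float64(0.3)), (0.66, -0.24): (1673, np.float64(0.1), np.float64(0.29)), (0.6, -0.24): (1141, np.float64(0.1), np.float64(0.29)), (0.54, -0.24): (110, np.float64(0.28), np.float64(0.29)), (0.84, 0.0): (11, np.float64(0.17), np.float64(0.18)), (0.48, -0.24): (310, np.float64(0.27), np.float64(0.29)), (0.66, 0.24): (26, np.float64(0.1), np.float64(0.12)), (0.42, 0.36): (50, np.float64(0.1), np.float64(0.11)), (0.72, -0.18): (62, np.float64(0.18), np.float64(0.23)), (0.42, -0.24): (1280, np.float64(0.12), np.float64(0.28)), (0.72, -0.24): (68, np.float64(0.15), np.float64(0.2)), (0.42, -0.18): (73, np.float64(0.22), np.float64(0.23)), (0.72, -0.06): (27, np.float64(0.1), np.float64(0.12)), (0.66, -0.06): (7, np.float64(0.1), np.float64(0.11))}
side {(0.66, -0.18): (1088, np.float64(0.17), np.float64(0.42)), (0.6, -0.18): (393, np.float64(0.1), np.float64(0.3)), (0.54, -0.18): (94, np.float64(0.27), np.float64(0.29)), (0.54, -0.24): (13, np.float64(0.27), np.float64(0.29)), (0.6, -0.24): (7, np.float64(0.14), np.float64(0.28)), (0.48, -0.24): (98, np.float64(0.27), np.float64(0.29)), (0.48, -0.18): (13, np.float64(0.28), np.float64(0.29)), (0.42, -0.24): (215, np.float64(0.12), np.float64(0.28)), (0.72, -0.18): (93, np.float64(0.13), np.float64(0.23)), (0.42, -0.18): (38, np.float64(0.21), np.float64(0.23)), (0.66, -0.12): (597, np.float64(0.1), np.float64(0.21)), (0.72, -0.12): (145, np.float64(0.1), np.float64(0.18)), (0.6, -0.12): (153, np.float64(0.1), np.float64(0.17)), (0.84, 0.0): (29, np.float64(0.1), np.float64(0.18)), (0.84, -0.06): (47, np.float64(0.1), np.float64(0.15)), (0.72, -0.06): (17, np.float64(0.1), np.float64(0.12)), (0.66, 0.24): (27, np.float64(0.1), np.float64(0.12)), (0.42, 0.36): (74, np.float64(0.1), np.float64(0.11))}
```

Run:
```python
from h import *
s=robot.read_state();R=Ro.from_rotvec(s["orientation"]).as_matrix();print(R.round(3));print(np.array(robot.camera_model("wrist")["tool_from_camera"]).round(3),robot.camera_model("wrist")["K"])
tgt=np.array([.5,.15,.45]);print(R.T@(tgt-s["tool_pos"]))
```

```text
[[-0.943  0.332 -0.   ]
 [ 0.332  0.943 -0.   ]
 [ 0.    -0.    -1.   ]]
[[ 0.    -0.953 -0.303  0.085]
 [ 1.     0.     0.    -0.001]
 [-0.    -0.303  0.953 -0.156]
 [ 0.     0.     0.     1.   ]] [[327.48091308   0.         260.04789968]
 [  0.         327.48091308 194.56726584]
 [  0.           0.           1.        ]]
[-0.42175053 -0.29234104 -0.22036442]
```

View pics/crop0.png

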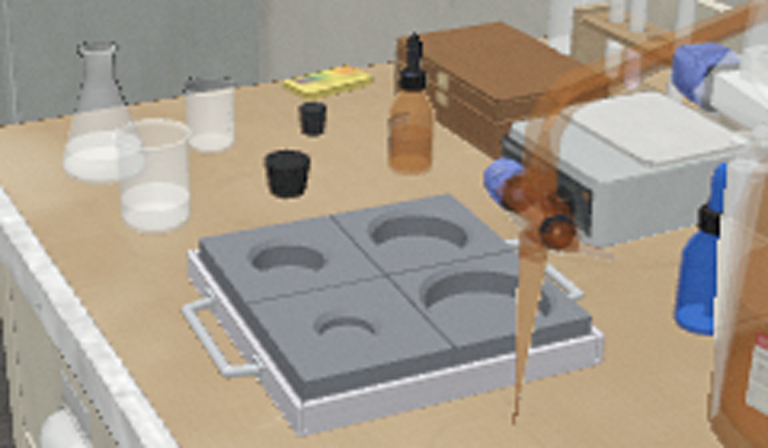

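>>> move_arm:
  deltas: [-0.042,-0.033,-0.021,0,0,-0.04,1,-0.085,-0.067,-0.042,0,0,-0.085,1,-0.127,-0.1,-0.064,0,0,-0.13,1,-0.17,-0.134,-0.085,0,0,-0.17,1,-0.212,-0.167,-0.106,0,0,-0.21,1,-0.254,-0.2,-0.127,0,0,-0.25,1,-0.297,-0.234,-0.149,0,0,-0.3,1,-0.339,-0.268,-0.17,0,0,-0.339,1,-0.339,-0.268,-0.17,0,0,-0.339,1]

```text
t: 2.33
tool_pos: [0.4321, 0.1977, 0.4016]
orientation: [0.008, 3.138, 0.0]
force: [-0.9, -0.6, 0.0]
opening: 0.0927
gripper_force: 0.0
```

Run:
```python
from h import *
for i in range(2):
    p,d,K,T=cam("wrist");s=robot.read_state()
print(s["t"],s["tool_pos"],Ro.from_rotvec(s["orientation"]).as_matrix().round(3).tolist(),s["q"].round(2) if hasattr(s["q"],'round') else s["q"])
save("w0.png",p);np.savez("w0.npz",p=p,d=d,K=K,T=T);W=cloud(d,K,T)
for n in "flask large_beaker dropping_bottle small_stopper holder_80 small_beaker large_stopper".split():
    print(n,[( [int(x) for x in r["uv"]],round(r["confidence"],2),W[int(r["uv"][1]),int(r["uv"][0])].round(3).tolist()) for r in robot.recognise("wrist",n)[:5]])
```

```text
2.425 [0.43022585 0.20025121 0.39964633] [[-1.0, 0.002, 0.0], [0.002, 1.0, 0.0], [-0.0, 0.0, -1.0]] [ 0.33 -0.21  1.52  0.    1.84 -1.24]
flask [([354, 140], 0.63, [0.417, 0.339, 0.067])]
large_beaker [([297, 144], 0.66, [0.43, 0.26, 0.019])]
dropping_bottle [([294, 269], 0.72, [0.634, 0.256, 0.067]), ([201, 163], 0.7, [0.462, 0.1, 0.015]), ([360, 197], 0.63, [0.527, 0.376, 0.003])]
small_stopper [([342, 233], 0.48, [0.597, 0.35, 0.003]), ([295, 204], 0.29, [0.531, 0.258, 0.029])]
holder_80 [([199, 219], 0.92, [0.564, 0.09, 0.014]), ([142, 215], 0.91, [0.555, -0.01, 0.015]), ([138, 158], 0.9, [0.451, -0.001, 0.026]), ([200, 165], 0.8, [0.465, 0.098, 0.015])]
small_beaker [([360, 193], 0.59, [0.52, 0.376, 0.003])]
large_stopper [([293, 203], 0.74, [0.529, 0.255, 0.028]), ([139, 158], 0.69, [0.451, -0.0, 0.025])]
```

View pics/w0.png

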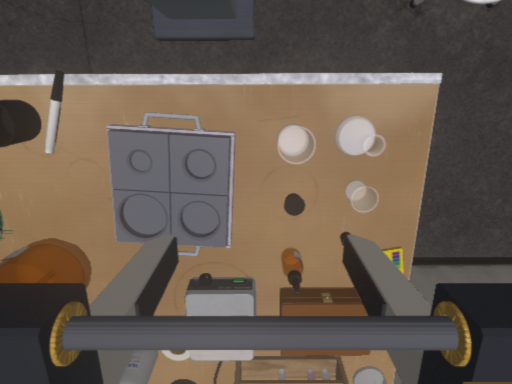

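Image down is +x and right is +y. The wells by size are: 80 at (145,215), 66 at (200,218), 48 at (200,164) and 34 at (141,160). The flask rim is at (374,146), the large beaker rim at (296,145), the small beaker at (363,198), the large stopper at (294,204) and the amber bottle at (292,268). The small stopper is hidden by the right finger.

Run:
```python
from h import *
z=np.load("w0.npz");p,d,K,T=[z[k] for k in"pdKT"];W=cloud(d,K,T)
m=(W[...,2]>.028)&(W[...,2]<.042)&(W[...,0]<.62)&(W[...,1]<.16)&(W[...,1]>-.08)&(d>0)
P=W[m];print(np.median(P[:,2]));r=cv2.minAreaRect((P[:,:2]*1000).astype(np.float32));print(r)
for n in((145,215),(200,218),(200,164),(141,160)):print(n,ray(*n,.034,K,T).round(4))
print("flask rim",ray(374,146,.106,K,T),"base",ray(356,135,0.003,K,T))
print("beaker",ray(296,145,.072,K,T),"bottle",ray(295,288,.11,K,T),ray(291,258,.06,K,T))
a=p[110:300,265:405];save("crop1.png",cv2.resize(a,None,fx=3.1,fy=3.1,interpolation=2))
ps,ds,Ks,Ts=cam("scene");Ws=cloud(ds,Ks,Ts)
dark=(ps.max(2)<60)&(ds>0)
for c in(.6,.35),(.535,.265),:
    q=Ws[dark&(np.hypot(Ws[...,0]-c[0],Ws[...,1]-c[1])<.04)&(Ws[...,2]>.003)];print(len(q),q.min(0),q.max(0))
ps,ds,Ks,Ts=cam("side");Ws=cloud(ds,Ks,Ts)
dark=(ps.max(2)<60)&(ds>0)
for c in(.6,.35),(.535,.265),:
    q=Ws[dark&(np.hypot(Ws[...,0]-c[0],Ws[...,1]-c[1])<.04)&(Ws[...,2]>.003)];print(len(q),q.min(0),q.max(0)) if len(q) else 0
```

```text
0.03461920720552669
((507.1004638671875, 48.449180603027344), (193.04666137695312, 193.13526916503906), 86.44366455078125)
(145, 215) [0.548  0.0022 0.034 ]
(200, 218) [0.5539 0.0958 0.034 ]
(200, 164) [0.4596 0.1014 0.034 ]
(141, 160) [0.4527 0.0062 0.034 ]
flask rim [0.41941684 0.35610157 0.106     ] base [0.41774953 0.35997429 0.003     ]
beaker [0.42312105 0.25228506 0.072     ] bottle [0.6424007  0.25329867 0.11      ] [0.61689641 0.2508943  0.06      ]
41 [0.59400287 0.34181333 0.0031837 ] [0.61384778 0.35618827 0.02273449]
134 [0.5153763  0.23512802 0.00310824] [0.54781919 0.27279019 0.02972365]
76 [0.59384573 0.34987214 0.0038162 ] [0.61226385 0.37047852 0.02475873]
148 [0.51828651 0.24059816 0.0041505 ] [0.54861086 0.27572617 0.02969265]
```

View pics/crop1.png

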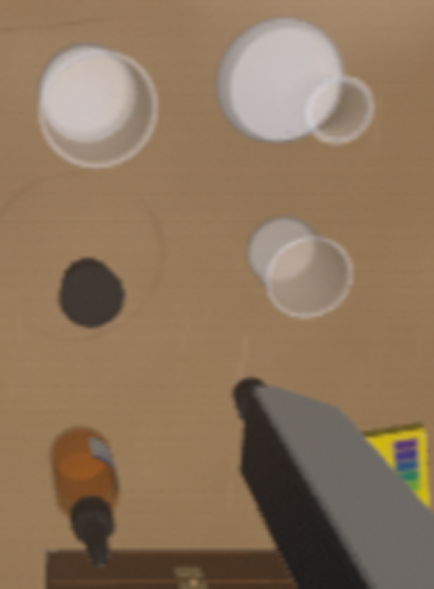

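Run:
```python
from h import *
z=np.load("w0.npz");p,d,K,T=[z[k] for k in"pdKT"];W=cloud(d,K,T)
for th in(.030,.032):
    m=((W[...,2]>th)&(W[...,2]<.042)&(d>0)).astype(np.uint8);m[:, 240:]=0;m[:,:105]=0;m[253:]=0;m[:120]=0
    cs,h=cv2.findContours(m,cv2.RETR_CCOMP,cv2.CHAIN_APPROX_NONE)
    for c,hh in zip(cs,h[0]):
        if len(c)>20:
            e=cv2.fitEllipse(c);q=np.array([ray(u,v,.034,K,T)[:2] for u,v in c[:,0]])
            (x,y),r=cv2.minEnclosingCircle((q*1000).astype(np.float32));print(th,hh[3],np.round(e[0],1),ray(*e[0],.034,K,T)[:2].round(4),round(x),round(y),round(2*r))
for n,h in((375,145.5),.106),((355.6,135.8),.003),((296.6,144.5),.072),((296.3,289.4),.112),((294.7,277.7),.084):print(n,ray(*n,h,K,T).round(4))
q=W[(W[...,2]>.02)&(W[...,2]<.2)&(W[...,0]>.6)&(W[...,1]>.19)&(W[...,1]<.33)&(d>0)]
h=np.histogram(q[:,0],bins=np.arange(.6,.78,.01));print([(round(b,2),int(n),round(float(q[(q[:,0]>=b)&(q[:,0]<b+.01),2].max()),3)) for n,b in zip(*h) if n])
```

```text
0.03 -1 [169.8 187.6] [0.4993 0.0488] 507 49 270
0.03 0 [171.  215.5] [0.5491 0.0465] 549 47 31
0.03 0 [199.5 219.3] [0.5563 0.0948] 557 95 69
0.03 0 [143.  216.1] [ 0.55   -0.0014] 551 -2 85
0.03 0 [170.  174.5] [0.477  0.0511] 477 51 32
0.03 0 [199.8 164.6] [0.4606 0.1009] 461 100 51
0.03 0 [140.1 160.9] [0.4542 0.0046] 454 4 38
0.032 -1 [169.1 187.9] [0.5    0.0475] 507 49 270
0.032 1 [171. 219.] [0.5555 0.046 ] 556 46 44
0.032 1 [199.2 219.8] [0.5571 0.0941] 558 94 74
0.032 1 [142.7 216.4] [ 0.5505 -0.0021] 552 -2 87
0.032 1 [191. 193.] [0.5089 0.0834] 509 83 20
0.032 1 [176.8 175.5] [0.4787 0.0622] 488 50 53
0.032 1 [199.6 164.9] [0.461  0.1006] 461 101 57
0.032 1 [139.9 161.3] [0.4548 0.0042] 455 4 42
(375, 145.5) [0.4187 0.3574 0.106 ]
(355.6, 135.8) [0.4191 0.3594 0.003 ]
(296.6, 144.5) [0.4224 0.2532 0.072 ]
(296.3, 289.4) [0.6436 0.2552 0.112 ]
(294.7, 277.7) [0.6401 0.2554 0.084 ]
[(np.float64(0.62), 176, 0.062), (np.float64(0.63), 323, 0.117), (np.float64(0.64), 115, 0.117), (np.float64(0.65), 7, 0.087), (np.float64(0.7), 22, 0.05), (np.float64(0.71), 796, 0.059), (np.float64(0.72), 235, 0.06), (np.float64(0.73), 143, 0.059), (np.float64(0.74), 1, 0.046), (np.float64(0.75), 3, 0.021), (np.float64(0.76), 1, 0.022)]
```

>>> move_arm:
  deltas: [0.001,0.018,0.027,0,0,0.175,0.65,0.003,0.035,0.055,0,0,0.35,0.65,0.004,0.053,0.082,0,0,0.525,0.65,0.005,0.07,0.11,0,0,0.7,0.65,0.006,0.088,0.137,0,0,0.875,0.65,0.008,0.106,0.165,0,0,1.05,0.65,0.009,0.123,0.192,0,0,1.22,0.65,0.01,0.14,0.22,0,0,1.4,0.65,0.011,0.158,0.245,0,0,1.57,0.65,0.011,0.158,0.245,0,0,1.57,0.65,0.011,0.158,0.245,0,0,1.57,0.65]

```text
t: 4.25
tool_pos: [0.4193, 0.3584, 0.1555]
orientation: [2.215, 2.227, 0.001]
force: [-0.0, -1.0, -0.2]
opening: 0.0604
gripper_force: 0.0
```

Run:
```python
from h import *
p,d,K,T=cam("wrist");s=robot.read_state()
print(s["t"],s["tool_pos"],Ro.from_rotvec(s["orientation"]).as_matrix().round(3).tolist(),s["opening"])
save("w1.png",p)
```

```text
4.3 [0.41966824 0.35847314 0.1560249 ] [[-0.004, 1.0, 0.002], [1.0, 0.004, 0.001], [0.001, 0.002, -1.0]] 0.06086137984529435
```

View pics/w1.png

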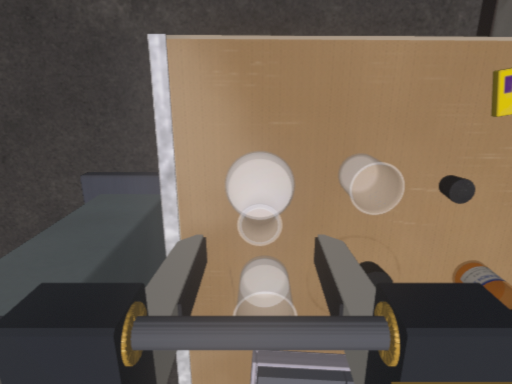

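The flask rim at (260,224) sits centred between the fingertips. The small stopper at (458,188) and the small beaker at (376,188) are also in view.

Run:
```python
from h import *
p,d,K,T=cam("wrist")
for n,h in((260,224.5),.106),((260,186),.003),((461.5,189),.024),((458,188),.012):print(n,ray(*n,h,K,T).round(4))
W=cloud(d,K,T);m=(p.max(2)<70)&(W[...,2]<.04)&(W[...,2]>.017)&(W[...,1]>.3)&(d>0)&(W[...,0]>.55);print(W[m].min(0),W[m].max(0),W[m].mean(0))
```

```text
(260, 224.5) [0.4193 0.3561 0.106 ]
(260, 186) [0.4194 0.3537 0.003 ]
(461.5, 189) [0.6045 0.3576 0.024 ]
(458, 188) [0.6087 0.3551 0.012 ]
[0.59187593 0.34479194 0.01713289] [0.61447163 0.36791368 0.02658318] [0.60208677 0.35681696 0.02387972]
```

>>> move_arm:
  deltas: [-0.0015,0,0.04,0,0,0,0.65,-0.0015,0,0.065,0,0,0,0.65,-0.0015,0,0.07,0,0,0,0.65,-0.0015,0,0.07,0,0,0,0.2,-0.0015,0,0.07,0,0,0,0.2,-0.0015,0,0.07,0,0,0,0.2,-0.0015,0,0.07,0,0,0,0.2]
  squeeze: 12

```text
t: 5.22
tool_pos: [0.4194, 0.3574, 0.0856]
orientation: [2.22, 2.223, 0.002]
force: [-0.1, -0.3, 4.2]
opening: 0.0294
gripper_force: 12.0
```

>>> move_arm:
  deltas: [0,0,-0.02,0,0,0,0.2,0,0,-0.06,0,0,0,0.2,0,0,-0.1,0,0,0,0.2,-0.03,0.011,-0.12,0,0,0,0.2,-0.08,0.029,-0.12,0,0,0,0.2,-0.13,0.048,-0.12,0,0,0,0.2,-0.18,0.066,-0.12,0,0,0,0.2,-0.23,0.085,-0.12,0,0,0,0.2,-0.28,0.103,-0.12,0,0,0,0.2,-0.32,0.118,-0.12,0,0,0,0.2,-0.35,0.129,-0.12,0,0,0,0.2,-0.359,0.132,-0.12,0,0,0,0.2]
  squeeze: 12

```text
t: 6.72
tool_pos: [0.5516, -0.0036, 0.2045]
orientation: [-2.223, -2.22, 0.001]
force: [-0.3, 1.4, -0.4]
opening: 0.0288
gripper_force: 12.0
```

Run:
```python
from h import *
for i in range(3): p,d,K,T=cam("wrist")
s=robot.read_state()
print(s["t"],s["tool_pos"],s["opening"],s["gripper_force"],s["force"])
save("w2.png",p);np.savez("w2.npz",p=p,d=d,K=K,T=T)
```

```text
6.875 [ 0.55116712 -0.00148263  0.20449945] 0.029172510786668514 12.000014707446098 [ 0.32324953  0.73074846 -0.4006962 ]
```

View pics/w2.png

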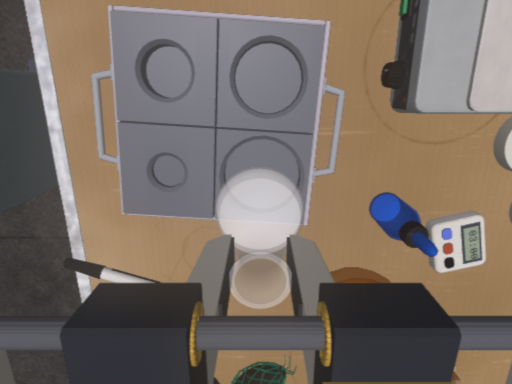

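The flask hangs between the fingers with its base at (260,210). The wells show at 48 (165,70), 66 (269,76) and 34 (167,170), with 80 behind the flask.

Run:
```python
from h import *
z=np.load("w2.npz");p,d,K,T=[z[k] for k in"pdKT"];W=cloud(d,K,T)
m=((W[...,2]>.031)&(W[...,2]<.042)&(d>0)).astype(np.uint8);m[225:]=0;m[:,:100]=0;m[:,330:]=0
cs,h=cv2.findContours(m,cv2.RETR_CCOMP,cv2.CHAIN_APPROX_NONE)
for c,hh in zip(cs,h[0]):
    if len(c)>50:
        q=np.array([ray(u,v,.034,K,T)[:2] for u,v in c[:,0]]);(x,y),r=cv2.minEnclosingCircle((q*1000).astype(np.float32));print(hh[3],ray(*cv2.fitEllipse(c)[0],.034,K,T)[:2].round(4),round(x),round(y),round(2*r))
print(ray(260,210,.1195,K,T),ray(260,279,.2255,K,T))
```

```text
-1 [0.5533 0.0039] 554 5 121
-1 [0.4561 0.0058] 456 3 134
13 [0.4569 0.0035] 456 3 38
-1 [0.559  0.0966] 559 93 134
43 [0.5589 0.0942] 559 93 70
-1 [0.4621 0.1029] 462 100 134
82 [0.463  0.0997] 463 99 51
[ 0.5508568  -0.00712192  0.1195    ] [ 0.55095228 -0.0024867   0.2255    ]
```

>>> move_arm:
  deltas: [0.001,0.001,0.03,0,0,0,0.2,0.001,0.001,0.06,0,0,0,0.2,0.001,0.001,0.08,0,0,0,0.2,0.001,0.001,0.09,0,0,0,0.2,0.001,0.001,0.097,0,0,0,0.2,0.001,0.001,0.101,0,0,0,0.2,0.001,0.001,0.103,0,0,0,0.2,0.001,0.001,0.103,0,0,0,0.2]

```text
t: 7.88
tool_pos: [0.5526, -0.001, 0.102]
orientation: [2.22, 2.222, 0.001]
force: [-0.0, -0.3, -1.6]
opening: 0.0291
gripper_force: 12.0
```

>>> move_arm:
  deltas: [0,0,0.001,0,0,0,0.2,0,0,0.002,0,0,0,0.2,0,0,0.002,0,0,0,0.2]

```text
t: 8.25
tool_pos: [0.5524, -0.0009, 0.0996]
orientation: [-2.22, -2.222, 0.0]
force: [0.5, -0.1, -1.2]
opening: 0.0294
gripper_force: 12.0
```

>>> move_arm:
  deltas: [0,0,0.001,0,0,0,0.2,0,0,0.002,0,0,0,0.2,0,0,0.002,0,0,0,0.2]

```text
t: 8.62
tool_pos: [0.5532, -0.001, 0.0996]
orientation: [2.219, 2.221, 0.002]
force: [-4.0, -0.3, 11.7]
opening: 0.0287
gripper_force: 12.1
```

>>> move_arm:
  deltas: [0,0,-0.001,0,0,0,0.2,0,0,-0.001,0,0,0,0.6,0,0,-0.001,0,0,0,0.6,0,0,-0.015,0,0,0,0.65,0,0,-0.05,0,0,0,0.8,0,0,-0.09,0,0,0,0.8,0,0,-0.11,0,0,0,0.8,0,0,-0.11,0,0,0,0.8]

```text
t: 9.62
tool_pos: [0.5536, -0.001, 0.2096]
orientation: [2.218, 2.22, 0.004]
force: [-0.4, -0.6, -1.0]
opening: 0.0743
gripper_force: 0.0
```

Run:
```python
from h import *
for i in range(2): p,d,K,T=cam("wrist")
s=robot.read_state();print(s["t"],s["tool_pos"],s["opening"],s["force"])
p2,_,_,_=cam("side")
save("w3.png",np.hstack([cv2.resize(p[:,80:440],None,fx=1.,fy=1.),cv2.resize(p2[100:292,180:372],(384,384))]))
np.savez("w3.npz",p=p,d=d,K=K,T=T)
```

```text
9.725 [ 0.55182774 -0.00085231  0.20634942] 0.07438411477400558 [-0.01886676  0.16916077 -0.33013448]
```

View pics/w3.png

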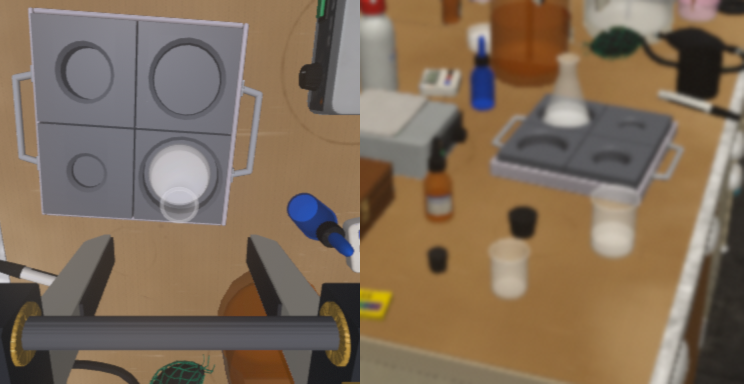

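The flask stands down in the 80 well, seen at wrist crop (180,175). Next the large beaker.

>>> move_arm:
  deltas: [0.03,-0.015,0,0,0,0,0.8,0.08,-0.041,0.02,0,0,0,0.8,0.13,-0.067,0.04,0,0,0,0.8,0.18,-0.093,0.05,0,0,0,0.8,0.225,-0.116,0.06,0,0,0,0.8,0.253,-0.13,0.07,0,0,0,0.8,0.253,-0.13,0.07,0,0,0,0.8,0.253,-0.13,0.07,0,0,0,0.8]
  squeeze: 8

```text
t: 10.78
tool_pos: [0.4218, 0.2513, 0.1367]
orientation: [-2.22, -2.223, 0.003]
force: [0.2, 0.1, -0.0]
opening: 0.0743
gripper_force: 0.0
```

Run:
```python
from h import *
p,d,K,T=cam("wrist");s=robot.read_state();print(s["t"],s["tool_pos"],s["opening"])
save("w4.png",p);np.savez("w4.npz",p=p,d=d,K=K,T=T)
print(ray(260,194,.072,K,T))
for c in [cam("wrist")]:
  print(robot.recognise("wrist","large_beaker"))
```

```text
10.825 [0.42226294 0.2511294  0.13715075] 0.07454434898079598
[0.42120063 0.265957   0.072     ]
[{'uv': [257.3, 381.7], 'confidence': 0.61}, {'uv': [261.5, 205.4], 'confidence': 0.59}]
```

View pics/w4.png

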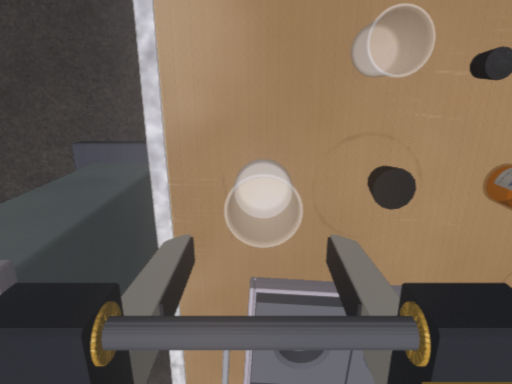

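The large beaker's rim centre is at (263,210), so about (0.423, 0.254). That is centred within 3 mm, and the tool is corrected on the way down.

>>> move_arm:
  deltas: [0.0025,0.001,0.04,0,0,0,0.8,0.0025,0.001,0.08,0,0,0,0.8,0.0025,0.001,0.097,0,0,0,0.8,0.0025,0.001,0.097,0,0,0,0.8,0.0025,0.001,0.097,0,0,0,0.45,0.0025,0.001,0.097,0,0,0,0.45,0.0025,0.001,0.097,0,0,0,0.45,0.0025,0.001,0.097,0,0,0,0.45]
  squeeze: 10

```text
t: 11.92
tool_pos: [0.4243, 0.2551, 0.0421]
orientation: [2.22, 2.222, 0.004]
force: [-0.2, -0.4, 7.0]
opening: 0.0551
gripper_force: 10.0
```

>>> move_arm:
  deltas: [0,0,0,0,0,0,0.45,0,0,0,0,0,0,0.45]

```text
t: 12.18
tool_pos: [0.4243, 0.255, 0.042]
orientation: [2.219, 2.222, 0.004]
force: [-0.4, 0.2, 7.3]
opening: 0.0552
gripper_force: 10.0
```

>>> move_arm:
  deltas: [0,0,0,0,0,0,0.75,0,0,0,0,0,0,0.75,0,0,0.007,0,0,0,0.75,0,0,0.007,0,0,0,0.75,0,0,0.007,0,0,0,0.45,0,0,0.007,0,0,0,0.45,0,0,0.007,0,0,0,0.45,0,0,0.007,0,0,0,0.45]

```text
t: 13.18
tool_pos: [0.4231, 0.2545, 0.0337]
orientation: [2.22, 2.223, 0.0]
force: [-0.0, 0.6, -0.7]
opening: 0.0553
gripper_force: 10.0
```

>>> move_arm:
  deltas: [0,0,-0.02,0,0,0,0.45,0,0,-0.06,0,0,0,0.45,-0.02,0.017,-0.09,0,0,0,0.45,-0.05,0.042,-0.1,0,0,0,0.45,-0.09,0.076,-0.1,0,0,0,0.45,-0.13,0.109,-0.1,0,0,0,0.45,-0.155,0.13,-0.1,0,0,0,0.45,-0.161,0.135,-0.1,0,0,0,0.45,-0.161,0.135,-0.1,0,0,0,0.45]
  squeeze: 10

```text
t: 14.3
tool_pos: [0.558, 0.0937, 0.1334]
orientation: [-2.221, -2.221, 0.001]
force: [-0.2, 0.1, -0.5]
opening: 0.0553
gripper_force: 10.0
```

Run:
```python
from h import *
p,d,K,T=cam("wrist");s=robot.read_state();print(s["t"],s["tool_pos"],s["opening"],s["force"])
p2,_,_,_=cam("side")
save("w5.png",np.hstack([p[:,60:460],cv2.resize(p2[80:272,180:372],(384,384))]))
```

```text
14.35 [0.55768048 0.09422907 0.13338046] 0.05520852135418425 [-0.47804054  0.25061419 -0.54542694]
```

View pics/w5.png

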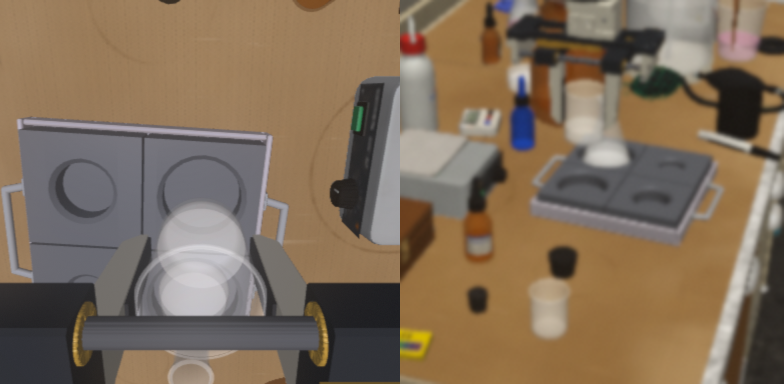

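The beaker hangs upright over the 66 well, which is at crop (200,190). Lowering.

>>> move_arm:
  deltas: [0,0,0.03,0,0,0,0.45,0,0,0.06,0,0,0,0.45,0,0,0.075,0,0,0,0.45,0,0,0.082,0,0,0,0.45,0,0,0.084,0,0,0,0.45,0,0,0.0855,0,0,0,0.45,0,0,0.0855,0,0,0,0.45]

```text
t: 15.28
tool_pos: [0.5589, 0.0936, 0.0489]
orientation: [2.22, 2.222, 0.002]
force: [-0.6, -0.3, -0.2]
opening: 0.0555
gripper_force: 10.0
```

>>> move_arm:
  deltas: [0,0,0.0007,0,0,0,0.45,0,0,0.0015,0,0,0,0.45,0,0,0.0015,0,0,0,0.45]

```text
t: 15.65
tool_pos: [0.5589, 0.0936, 0.0474]
orientation: [2.22, 2.222, 0.001]
force: [0.3, 0.1, 5.2]
opening: 0.0551
gripper_force: 10.0
```

>>> move_arm:
  deltas: [0,0,0,0,0,0,0.74,0,0,0,0,0,0,0.74,0,0,-0.015,0,0,0,0.74,0,0,-0.06,0,0,0,0.74,0.02,0.01,-0.1,0,0,0,0.7,0.06,0.031,-0.11,0,0,0,0.65,0.1,0.052,-0.11,0,0,0,0.62,0.14,0.073,-0.11,0,0,0,0.62,0.16,0.083,-0.11,0,0,0,0.62,0.16,0.083,-0.11,0,0,0,0.62,0.16,0.083,-0.11,0,0,0,0.62]
  squeeze: 15

```text
t: 17.02
tool_pos: [0.6409, 0.253, 0.1569]
orientation: [2.22, 2.222, -0.001]
force: [0.8, 0.1, 0.7]
opening: 0.0577
gripper_force: 0.0
```

Run:
```python
from h import *
p,d,K,T=cam("wrist");s=robot.read_state();print(s["t"],s["tool_pos"],s["opening"],s["force"])
p2,_,_,_=cam("side")
save("w6.png",np.hstack([p[:,100:500],cv2.resize(p2[80:272,180:372],(384,384))]))
W=cloud(d,K,T);m=(d>0)&(np.hypot(W[...,0]-.642,W[...,1]-.254)<.03)&(W[...,2]>.086)
print(m.sum(),W[m].mean(0),W[m].min(0),W[m].max(0)); v,u=np.nonzero(m);print(u.mean(),v.mean())
```

```text
17.075 [0.64091168 0.25267936 0.15695964] 0.05744730088398629 [ 0.41597299 -0.22022585 -0.48906405]
5209 [0.65126427 0.27039881 0.22021309] [0.61200427 0.24434343 0.08600418] [0.67152795 0.28399158 0.25024209]
288.8514110193895 318.0623920138222
```

View pics/w6.png

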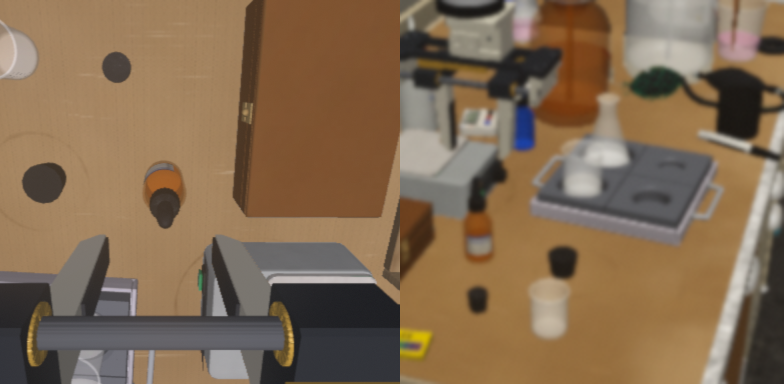

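The beaker stands in the 66 well. The bottle's bulb is at wrist (265,220) and its collar at (264,206). The brown box edge is clear at (335,110).

Run:
```python
from h import *
p,d,K,T=cam("wrist");W=cloud(d,K,T)
for n,h in((265,221),.113),((264,206),.084),((263,180),.035):print(ray(*n,h,K,T).round(4))
m=(d>0)&(np.hypot(W[...,0]-.644,W[...,1]-.254)<.03)&(W[...,2]>.02)&(W[...,2]<.118)
for a,b in((.02,.06),(.086,.118)):
    q=W[m&(W[...,2]>a)&(W[...,2]<b)];print(q.min(0),q.max(0))
sm=W[(p.max(2)<80)&(d>0)&(W[...,2]>.018)&(W[...,2]<.03)&(np.hypot(W[...,0]-.603,W[...,1]-.3565)<.02)];print("stopper",sm.min(0),sm.max(0))
```

```text
[0.6438 0.2552 0.113 ]
[0.6435 0.2554 0.084 ]
[0.6431 0.2621 0.035 ]
[0.62600522 0.24243878 0.0201186 ] [0.66233778 0.27437443 0.05999608]
[0.6346423  0.25090616 0.08601642] [0.65302211 0.2622754  0.11795687]
stopper [0.59364334 0.34452292 0.02224438] [0.61499628 0.36616163 0.02729668]
```

>>> move_arm:
  deltas: [0.003,0.003,0.01,0,0,0,0.62,0.003,0.003,0.05,0,0,0,0.62,0.003,0.003,0.09,0,0,0,0.62,0.003,0.003,0.108,0,0,0,0.62,0.003,0.003,0.108,0,0,0,0.62,0.003,0.003,0.108,0,0,0,0.3,0.003,0.003,0.108,0,0,0,0.3,0.003,0.003,0.108,0,0,0,0.3,0.003,0.003,0.108,0,0,0,0.3]
  squeeze: 15

```text
t: 18.3
tool_pos: [0.6452, 0.2571, 0.0505]
orientation: [2.219, 2.222, 0.004]
force: [-1.5, -0.1, 5.6]
opening: 0.0365
gripper_force: 15.0
```

>>> move_arm:
  deltas: [0,0,-0.02,0,0,0,0.3,0,0,-0.06,0,0,0,0.3,-0.015,-0.018,-0.09,0,0,0,0.3,-0.045,-0.053,-0.1,0,0,0,0.3,-0.075,-0.088,-0.1,0,0,0,0.3,-0.105,-0.123,-0.1,0,0,0,0.3,-0.135,-0.158,-0.1,0,0,0,0.3,-0.15,-0.175,-0.1,0,0,0,0.3,-0.1555,-0.1815,-0.1,0,0,0,0.3,-0.1555,-0.1815,-0.1,0,0,0,0.3]
  squeeze: 15

```text
t: 19.55
tool_pos: [0.4633, 0.1011, 0.1495]
orientation: [2.22, 2.221, 0.002]
force: [-0.2, 0.9, -0.9]
opening: 0.0361
gripper_force: 15.0
```

Run:
```python
from h import *
p,d,K,T=cam("wrist");s=robot.read_state();print(s["t"],s["tool_pos"],s["opening"],s["force"])
p2,_,_,_=cam("side")
save("w7.png",np.hstack([p[:,60:460],cv2.resize(p2[80:272,180:372],(384,384))]))
```

```text
19.6 [0.46353324 0.10135002 0.14939402] 0.03625901483604929 [ 0.47950015  0.11923461 -1.91209523]
```

View pics/w7.png

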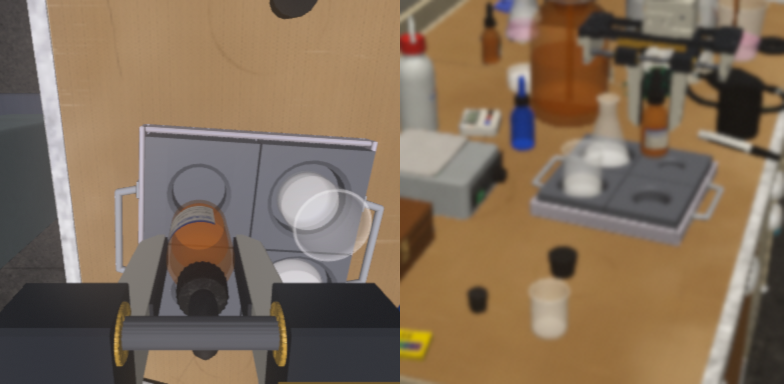

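The bottle is upright over the 48 well at crop (200,190).

>>> move_arm:
  deltas: [-0.0015,0,0.03,0,0,0,0.3,-0.0015,0,0.06,0,0,0,0.3,-0.0015,0,0.075,0,0,0,0.3,-0.0015,0,0.082,0,0,0,0.3,-0.0015,0,0.084,0,0,0,0.3,-0.0015,0,0.086,0,0,0,0.3,-0.0015,0,0.087,0,0,0,0.3,-0.0015,0,0.087,0,0,0,0.3]

```text
t: 20.65
tool_pos: [0.4638, 0.0997, 0.0643]
orientation: [2.22, 2.222, 0.002]
force: [-9.1, -0.6, 15.7]
opening: 0.0361
gripper_force: 15.2
```

>>> move_arm:
  deltas: [0,0,-0.001,0,0,0,0.3,0,0,-0.001,0,0,0,0.55,0,0,-0.001,0,0,0,0.55,0,0,-0.03,0,0,0,0.55,0,0,-0.08,0,0,0,0.55,0,0,-0.115,0,0,0,0.55,0.03,0.017,-0.12,0,0,-0.1,0.55,0.07,0.039,-0.12,0,0,-0.25,0.55,0.11,0.061,-0.12,0,0,-0.4,0.55,0.15,0.083,-0.12,0,0,-0.55,0.55,0.19,0.105,-0.12,0,0,-0.68,0.55,0.22,0.122,-0.12,0,0,-0.75,0.55]

```text
t: 22.15
tool_pos: [0.5852, 0.3214, 0.1812]
orientation: [-1.246, -2.884, -0.0]
force: [0.9, -0.0, 1.2]
opening: 0.0507
gripper_force: 0.0
```

Run:
```python
from h import *
for i in range(3):p,d,K,T=cam("wrist")
s=robot.read_state();print(s["t"],s["tool_pos"],s["opening"],s["force"])
R=Ro.from_rotvec(s["orientation"]).as_matrix();print(R.round(3).tolist(),"delta",R.T@(np.array([.604,.3555,.1])-s["tool_pos"]))
W=cloud(d,K,T)
sm=W[(p.max(2)<80)&(d>0)&(W[...,2]>.018)&(W[...,2]<.03)&(np.hypot(W[...,0]-.603,W[...,1]-.3565)<.022)];print("stopper",len(sm),sm.min(0),sm.max(0),np.median(sm,0))
save("w8.png",np.hstack([p[:,60:460],cv2.resize(cam("side")[0][80:272,180:372],(384,384))]))
```

```text
22.3 [0.58461624 0.32075171 0.18061975] 0.050891909267611744 [ 0.12980209 -0.67110876 -0.56121926]
[[-0.683, 0.73, -0.001], [0.73, 0.683, -0.0], [0.0, -0.001, -1.0]] delta [0.01210048 0.03797315 0.08058744]
stopper 423 [0.5919752  0.3449613  0.01818345] [0.61435733 0.36695804 0.02659059] [0.60302224 0.35620492 0.02463144]
```

View pics/w8.png

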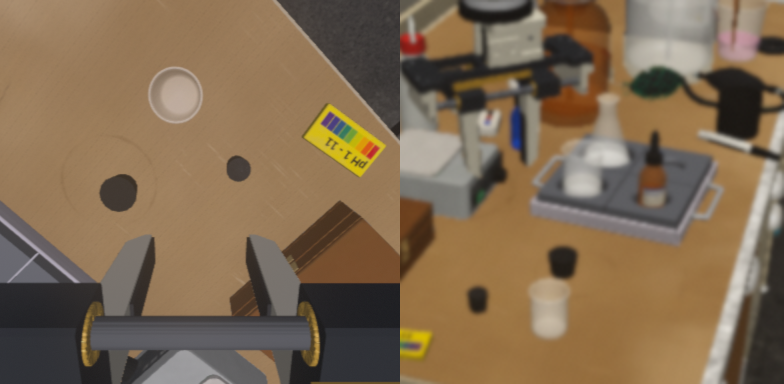

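The bottle stands in the 48 well. The small stopper at crop (238,168) is clear of its neighbours.

>>> move_arm:
  deltas: [0.013,0.0377,0.03,0,0,0,0.55,0.013,0.0377,0.08,0,0,0,0.55,0.013,0.0377,0.13,0,0,0,0.55,0.013,0.0377,0.15,0,0,0,0.55,0.013,0.0377,0.157,0,0,0,0.55,0.013,0.0377,0.157,0,0,0,0.55,0.013,0.0377,0.157,0,0,0,0.15,0.013,0.0377,0.157,0,0,0,0.15,0.013,0.0377,0.157,0,0,0,0.15,0.013,0.0377,0.157,0,0,0,0.15]
  squeeze: 15

```text
t: 23.6
tool_pos: [0.6037, 0.3552, 0.0252]
orientation: [1.252, 2.881, 0.001]
force: [0.6, -0.0, 1.7]
opening: 0.022
gripper_force: 15.0
```

>>> move_arm:
  deltas: [0,0,-0.01,0,0,0,0.15,0,0,-0.03,0,0,0,0.15,0,0,-0.06,0,0,0,0.15,0,0,-0.1,0,0,0,0.15,0,0,-0.13,0,0,0,0.15,0,0,-0.13,0,0,0,0.15]

```text
t: 24.35
tool_pos: [0.6056, 0.3561, 0.1606]
orientation: [1.25, 2.876, 0.01]
force: [0.3, -0.4, -0.3]
opening: 0.0218
gripper_force: 15.0
```

Run:
```python
from h import *
for i in range(2):p,d,K,T=cam("wrist")
s=robot.read_state();print(s["t"],s["tool_pos"],s["opening"],s["gripper_force"],s["force"])
R=Ro.from_rotvec(s["orientation"]).as_matrix();print("delta",R.T@(np.array([.4555,.004,.1475])-s["tool_pos"]))
save("w9.png",np.hstack([p[:,60:460],cv2.resize(cam("side")[0][60:252,160:352],(384,384))]))
```

```text
24.45 [0.60344037 0.35494076 0.15538508] 0.022338292988200142 14.999980341810044 [ 0.29242838  0.65098318 -1.25058443]
delta [-0.15558573 -0.34762589  0.00756761]
```

View pics/w9.png

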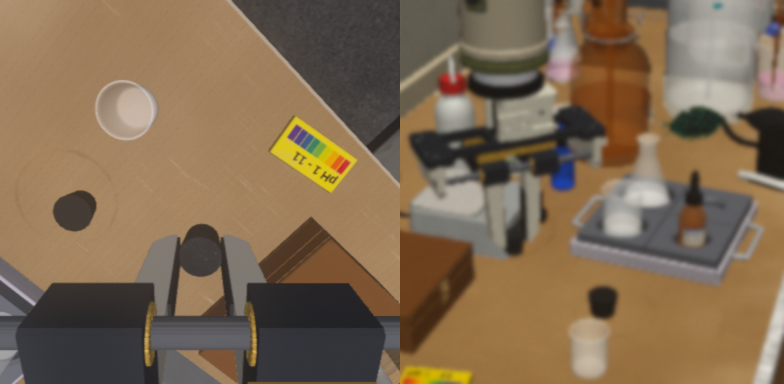

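The stopper is held between the pads at crop (201,255). Carry it high over the packed glass to the 34 well.

>>> move_arm:
  deltas: [0,0,-0.025,0,0,0,0.15,-0.01,-0.022,-0.04,0,0,0,0.15,-0.027,-0.06,-0.04,0,0,0,0.15,-0.047,-0.105,-0.04,0,0,0,0.15,-0.067,-0.15,-0.04,0,0,0,0.15,-0.087,-0.195,-0.04,0,0,0,0.15,-0.107,-0.24,-0.04,0,0,0,0.15,-0.127,-0.284,-0.04,0,0,0,0.15,-0.143,-0.32,-0.04,0,0,0,0.15,-0.152,-0.34,-0.04,0,0,0,0.15,-0.1555,-0.3475,-0.04,0,0,0,0.15,-0.1555,-0.3475,-0.04,0,0,0,0.15]

```text
t: 26.0
tool_pos: [0.455, 0.0041, 0.1939]
orientation: [-1.253, -2.88, 0.0]
force: [0.1, -0.4, -0.3]
opening: 0.0224
gripper_force: 15.0
```

Run:
```python
from h import *
for i in range(2):p,d,K,T=cam("wrist")
s=robot.read_state();print(s["t"],s["tool_pos"],s["opening"],s["gripper_force"],s["force"])
R=Ro.from_rotvec(s["orientation"]).as_matrix();print(R.round(3).tolist(),"delta",R.T@(np.array([.4555,.004,.0485])-s["tool_pos"]))
# model check: well rims and stopper outline drawn on picture
q=p.copy();Ti=np.linalg.inv(T)
def draw(c,r,z,col):
    a=np.linspace(0,6.3,60);P=np.c_[c[0]+r*np.cos(a),c[1]+r*np.sin(a),0*a+z]@Ti[:3,:3].T+Ti[:3,3];u=P@K.T;cv2.polylines(q,[np.int32((u[:,:2]/u[:,2:]))],1,col,1)
draw((.4555,.004),.021,.034,(0,255,0));draw((.4625,.1),.028,.034,(0,255,0))
t=s["tool_pos"];draw(t[:2],.012,t[2],(255,0,0))
save("w10.png",np.hstack([q[:,60:460],cv2.resize(cam("side")[0][60:252,200:392],(384,384))]))
```

```text
26.1 [0.45537155 0.00471958 0.19423695] 0.022551145774121425 15.000059322262942 [-0.23196569  0.05411502 -0.18572515]
[[-0.683, 0.731, -0.001], [0.731, 0.683, 0.0], [0.001, -0.0, -1.0]] delta [-0.00072379 -0.00036543  0.14573653]
```

View pics/w10.png

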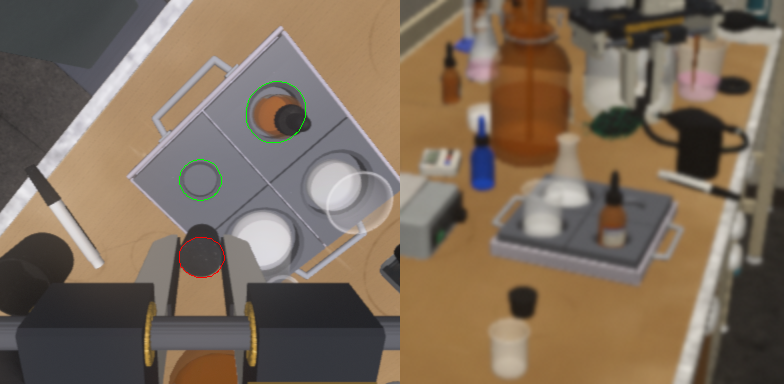

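The held stopper (red) lines up with the 34 well (green) at crop (200,180). The flask, beaker and bottle all sit in their wells. Lowering.

>>> move_arm:
  deltas: [-0.0005,0,0.05,0,0,0,0.15,-0.0005,0,0.1,0,0,0,0.15,-0.0005,0,0.125,0,0,0,0.15,-0.0005,0,0.137,0,0,0,0.15,-0.0005,0,0.142,0,0,0,0.15,-0.0005,0,0.144,0,0,0,0.15,-0.0005,0,0.144,0,0,0,0.15]

```text
t: 27.02
tool_pos: [0.4565, 0.0037, 0.0516]
orientation: [1.251, 2.88, 0.001]
force: [0.5, 0.2, -0.5]
opening: 0.0227
gripper_force: 15.0
```

>>> move_arm:
  deltas: [0,0,0.0007,0,0,0,0.15,0,0,0.0015,0,0,0,0.15,0,0,0.0015,0,0,0,0.15]

```text
t: 27.4
tool_pos: [0.4557, 0.0037, 0.0492]
orientation: [1.252, 2.881, 0.0]
force: [0.3, 0.4, -0.4]
opening: 0.0221
gripper_force: 15.0
```

>>> move_arm:
  deltas: [0,0,0.0008,0,0,0,0.15,0,0,0.0015,0,0,0,0.15,0,0,0.0015,0,0,0,0.15]

```text
t: 27.78
tool_pos: [0.4563, 0.0035, 0.0488]
orientation: [1.251, 2.88, 0.0]
force: [-3.2, -0.9, 9.4]
opening: 0.0223
gripper_force: 15.0
```

>>> move_arm:
  deltas: [0,0,-0.001,0,0,0,0.15,0,0,-0.001,0,0,0,0.45,0,0,-0.001,0,0,0,0.45,0,0,-0.02,0,0,0,0.45,0,0,-0.07,0,0,0,0.45,0,0,-0.12,0,0,0,0.45,0,0,-0.17,0,0,0,0.45,0,0,-0.2,0,0,0,0.45,0,0,-0.2,0,0,0,0.45]

```text
t: 28.9
tool_pos: [0.4572, 0.0036, 0.2505]
orientation: [1.25, 2.877, 0.003]
force: [-0.0, -0.4, -0.1]
opening: 0.042
gripper_force: 0.0
```

Run:
```python
from h import *
for i in range(2):p,d,K,T=cam("wrist")
s=robot.read_state();print(s["t"],s["tool_pos"],s["opening"],s["force"])
W=cloud(d,K,T);m=(d>0)&(p.max(2)<70)&(np.hypot(W[...,0]-.456,W[...,1]-.004)<.02)&(W[...,2]>.036)&(W[...,2]<.07);print(m.sum(),W[m].min(0),W[m].max(0),np.median(W[m],0))
save("w11.png",np.hstack([p[:,60:460],cv2.resize(cam("side")[0][80:272,180:372],(384,384))]))
```

```text
29.0 [0.45547138 0.00373562 0.24682837] 0.04134595345119015 [ 0.00391882 -0.05030403  0.20515894]
193 [ 0.44464194 -0.00570063  0.03725386] [0.46619309 0.01612604 0.05064773] [0.45318473 0.00219371 0.04840425]
```

View pics/w11.png

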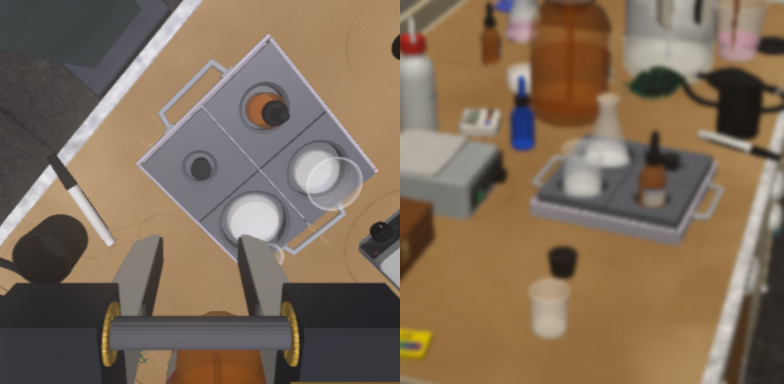

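The stopper stands in the 34 well, with its top at 48 mm (24 + 24). All four things are upright and seated, and the small beaker and large stopper have not been moved.

```bash
python3 -c "
from plant import robot
print(robot.close_job())"
```

```text
the job is handed in; nothing more can be done
None
```

The flask, large beaker, dropping bottle and small stopper are upright in their own wells, the small beaker and large stopper were left where they stood, and the job was handed in at about 29 s of the 104 s allowed.

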